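# Put the 1-2-3 block away and close the gauge case

## Robot

A 7-joint arm with a two-finger parallel gripper is mounted at the origin on a cart in front of the work surface, level with it; the furniture and walls round the work are solid. World frame = base frame: x ahead of the robot, y to its left, z up, the work surface at z = 0. Lengths are in m, angles in rad, forces in N, time in s.
With the tool pointing down it reaches from about 0.4 to 0.85 m from the base axis. Payload 10.4 kg.
Tool frame: the origin (TCP) lies on the centre line of the jaws, within the pads' length; the fingertips stand 22 mm ahead of it and the grasp point (between the pads) lies 3 mm ahead of it; z points along the fingers, y is the line along which they close (so a half turn about z gives the same grasp; the last joint's range is limited). The gripper opens to 87 mm and grips with 3 to 60 N. Pads are 19 mm wide; open, the fingers measure 117 mm over their backs; the gripper's body (75 mm by 190 mm) begins 51 mm behind the grasp point.
Start: joints at [1.206, 0.332, -0.065, 1.46, 0.022, 1.35, -0.088], TCP at [0.21, -0.589, 0.215] pointing down, gripper open.
Joint ranges: [-2.6, 2.6], [-0.5, 2.12], [-1.47, 1.34], [0.16, 2.42], [-1.27, 4.41], [0.06, 2.06], [-2.6, 2.6]. Speed limits (rad/s): [2.22, 2.22, 2.79, 2.79, 3.14, 3.14, 3.14].

## Interface

Orientations are given as a unit quaternion [x, y, z, w].
In Python, from bench import r, eyes gives the robot as it stands (r), with the cameras (eyes).
- The arm moves only by the shell command python3 jog.py FILE [FORCE], which reads ROWS from the file FILE. ROWS is a JSON object whose key "deltas" holds a list of rows, 1 to 12 of them, each of 5 numbers: dx, dy, dz in m, then a turn about the tool's z in rad, then the finger opening in m; each row is the pose to reach, as a shift and turn from the pose commanded when the command began, along the tool's axes at that moment; what a row does not reach only later rows make up. A row lasts 1/10 s, in which the tool goes at most 0.05 m and 0.15 rad, less where a joint would pass 70% of its speed; a pose out of reach is approached as far as the arm can. The fingers move at their own pace and stop on an object; FORCE is the grip in N (left out, the last holds). Time passes only in rows, so rows that do not move let the fingers close. It prints the time, the measured TCP pose, the force, the opening and the grip force at its end. Input that does not fit is refused with a message, and nothing moves.
- r.read_state(): the state, without advancing time (a new reading comes with each control period).
- eyes.camera(name): name is "side" or "top" or "wrist"; returns a dict with "img" (400x640x3 uint8, red, green, blue), "fx", "fy", "cx", "cy" (pixels), "pose" (4x4, takes a point from camera to world coordinates). Camera axes: x right, y down, z forward; pixel columns grow to the right and rows downward; lengths in m; the calibration is good to about 2 mm. A picture is of the moment at which its call begins. There is no depth.
- r.close_job(): hands the job in; it is judged then, once.
The state is a dict: "time": time; "joint_positions": joint angles; "joint_vel": joint speeds; "joint_torque": joint torques, N m; "ee_pos": TCP position; "eef_rot": TCP orientation; "ft_force": force on the tool from outside, world axes, zero at the start; "torque": the same for the moment, N m; "width": finger opening in m; "grip_force": force on a finger pad.
Only numpy, scipy, OpenCV 4.12 (cv2) and the standard library are available. Lean on these libraries where they do the work, as an engineer would, in place of code of your own. Each camera call takes 0.05 s, during which the arm holds its last target. There are 200 camera calls.

## Task

Stand the loose 1-2-3 block on edge in the empty nest of the gauge case, fully down beside its twin, and let go. Then push the clear sliding cover along its track until it closes against the rubber seal of the end frame and the spring catch drops behind the cover's striker, so that it stays shut on its own. Push it home firmly but never ram it into the frame, and leave the twin block, micrometer, scriber and drill chuck where they are.

Things in the scene. Friction and masses are not known exactly. Their poses are not given: they have to be found in the camera images.
- case: Grey steel gauge case screwed to the worktop, 200 mm wide (x) by 402 mm long (y from -190 to +212 mm), with an aluminium track on each long side, top edge 81 mm up. Origin on the worktop; x away from the robot, y along the track to the end frame, z up. A fixed deck covers y = -190 to 0; y = 0 to 150 is the open bay with a wooden insert (top 32 mm up) that has two nests; then the end frame.
- end_frame (a point): Middle of the end frame's top, 66 mm up, at case y = 175 mm. On it an aluminium cross bar, clamped in slotted holes, carries a black rubber seal strip facing -y (68 to 76 mm up) and the spring catch, a steel lever over the middle with its nose to -y, top 92 mm up. The bar may be clamped anywhere over 24 mm: the seal's face lies at case y = 150 mm, give or take 12 mm; not measured.
- nest_front (a point): Floor centre of the empty nest, the one nearer the robot: a pocket 29 mm (case x) by 80 mm (case y), 20 mm deep with a small chamfer, its floor 12 mm above the worktop. Axes as those of the case.
- cover: Sliding cover, a clear pane in an aluminium frame, 186 mm (x) by 172 mm (y) by 8 mm, in the case's track; starts open, over the deck. Origin under the middle of its leading edge, 68 mm up; axes as the case's; it closes towards +y. The track drags with 2 to 3 N. Its underside clears a block that is fully down, but not one standing on the insert.
- striker (a point): Top of the steel striker on the cover's leading edge: 20 mm wide, 7 mm high, a ramp in front, a steep back 16 mm behind the edge. Closing, the catch rides up it (2 to 4 N over the drag) and the force falls again; then the edge meets the seal (6.5 N per mm, 4 mm of give). The catch drops within 2 mm of squeeze; 12 to 16 N on the pull is home for sure. Over 19 N on seal and catch counts as rammed.
- pull (a point): Middle of the top of the cover's pull: a solid aluminium rail 90 mm long (case x), 10 mm thick (case y), standing 22 mm above the cover's top face (which is 76 mm up), its centre line 38 mm behind the leading edge. It can be pushed on its -y face or pinched from above across its thickness.
- block: The loose 1-2-3 block: grey steel block full of holes, 26 mm (x) by 76 mm (y) by 51 mm (z), standing on its 26 x 76 mm face; 0.4 to 0.75 kg. Origin at the centre of its underside, z up. In the nest its 76 mm length lies along case y.
- twin: The other block of the pair, same shape and size, standing in the back nest, 70 mm from the empty one, centre to centre, towards case +x. Not to be disturbed.
- micrometer: Outside micrometer lying on the worktop, 44 x 128 x 16 mm, origin under its middle. Leave it where it is.
- scriber: Thin steel scriber lying near the front edge of the worktop, 9 x 121 x 9 mm, origin under its middle. Leave it where it is.
- drill_chuck: Steel drill chuck standing on the worktop behind the case, 54 mm in diameter, 82 mm high, origin under its middle. Leave it where it is.

How it is judged:
By the outcome, as a careful person would: the job done as asked, in the order asked, and still so for the second after the job is handed in, with the robot touching nothing.
It also fails if it takes over 56 s, if anything falls off the work surface, if the arm or the gripper's body presses on something with over 40 N, if the wrist force passes 120 N, or if a joint passes its speed limit or range.

## Working session

There is one attempt and no reset: what is moved stays moved. The work goes in short steps, Python scripts to look and compute and a shell command to move; the robot and the scene stay as the last step left them, time stands still between calls to the robot, and variables do not carry over. Pictures are saved under pics/ and viewed, at most 10 in all, crops included, and the job is handed in when it is done.

```bash
ls; mkdir -p pics
cat > h.py <<'E'
import numpy as np, cv2, json
from bench import r, eyes
def snap(cam,fn):
    c=eyes.camera(cam); cv2.imwrite('pics/'+fn+'.png',c['img'][:,:,::-1])
    json.dump({k:(np.array(c[k]).tolist()) for k in('fx','fy','cx','cy','pose')},open('pics/'+fn+'.json','w')); return c
def load(fn): return json.load(open('pics/'+fn+'.json'))
def ray(fn,u,v):
    c=load(fn);T=np.array(c['pose']);d=T[:3,:3]@np.array([(u-c['cx'])/c['fx'],(v-c['cy'])/c['fy'],1]);return T[:3,3],d
def atz(fn,u,v,z):
    o,d=ray(fn,u,v);return o+d*(z-o[2])/d[2]
def tri(*obs):
    A=np.zeros((3,3));b=np.zeros(3)
    for fn,u,v in obs:
        o,d=ray(fn,u,v);d=d/np.linalg.norm(d);P=np.eye(3)-np.outer(d,d);A+=P;b+=P@o
    x=np.linalg.solve(A,b)
    return x,[np.linalg.norm((np.eye(3)-np.outer(d,d)/(d@d))@(x-o)) for o,d in [ray(*q) for q in obs]]
def proj(fn,p):
    c=load(fn);T=np.array(c['pose']);q=T[:3,:3].T@(np.array(p)-T[:3,3]);return c['fx']*q[0]/q[2]+c['cx'],c['fy']*q[1]/q[2]+c['cy']
def crop(fn,x,y,w,h,k,out):
    im=cv2.imread('pics/'+fn+'.png')[y:y+h,x:x+w];cv2.imwrite('pics/'+out+'.png',cv2.resize(im,None,fx=k,fy=k,interpolation=cv2.INTER_CUBIC))
E
python3 - <<'E'
from h import *
for n in('top','side','wrist'):
    c=snap(n,n+'0');print(n,c['fx'],c['cx'],c['cy'],np.round(c['pose'],3).tolist())
s=r.read_state();print({k:np.round(v,3).tolist() for k,v in s.items()})
a=[cv2.imread(f'pics/{n}0.png') for n in('top','side')]
cv2.imwrite('pics/v1.png',cv2.resize(np.vstack(a),(750,938))[:])
E
```

```text
bench.py
jog.py
pics
top 393.7826507885278 323.7475406795815 196.36277712820416 [[-0.002, -0.996, 0.091, 0.483], [-1.0, 0.005, 0.025, -0.16], [-0.025, -0.091, -0.996, 1.034], [0.0, 0.0, 0.0, 1.0]]
side 402.6113390657545 326.34259897684797 197.89042680537662 [[-0.888, -0.243, 0.391, 0.221], [-0.46, 0.435, -0.774, 0.514], [0.018, -0.867, -0.499, 0.524], [0.0, 0.0, 0.0, 1.0]]
wrist 354.4223936823727 318.9284676801218 202.11536616934083 [[0.335, -0.904, -0.265, 0.281], [-0.942, -0.322, -0.093, -0.563], [-0.001, 0.281, -0.96, 0.383], [0.0, 0.0, 0.0, 1.0]]
{'time': 0.15, 'joint_positions': [1.206, 0.333, -0.065, 1.461, 0.022, 1.35, -0.088], 'joint_vel': [0.002, -0.004, 0.0, -0.002, 0.001, -0.0, -0.001], 'joint_torque': [0.001, -62.364, 0.025, -39.014, -0.061, 0.037, 0.0], 'ee_pos': [0.209, -0.589, 0.214], 'eef_rot': [0.985, 0.17, -0.0, -0.0], 'ft_force': [0.502, -0.461, -0.333], 'torque': [0.009, -0.031, 0.029], 'grip_force': 0.0, 'width': 0.087}
```

View pics/top0.png

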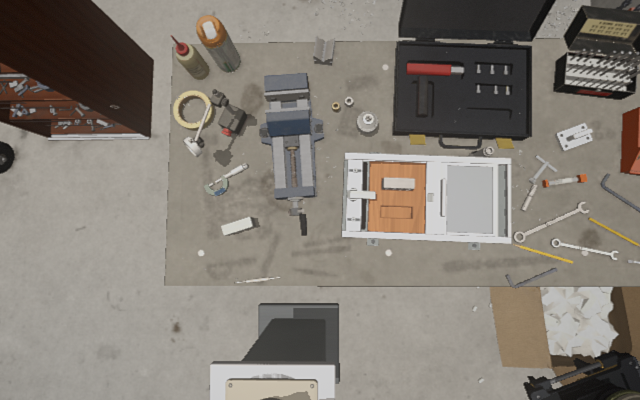

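View pics/side0.png

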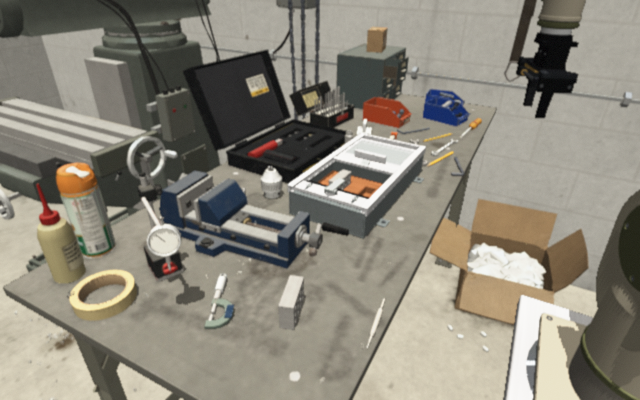

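The top view shows the loose block at about (238,226) and the case at (343–511, 153–243), with the empty nest at (396,212) and the pull at (445,198). In the side view the block is at (292,302). Next I'll enlarge these areas.

Run:
```python
from h import *
crop('top0',335,145,185,105,4,'c1')
a=cv2.imread('pics/top0.png')[205:245,210:270];b=cv2.imread('pics/side0.png')[265:340,260:325]
c=cv2.imread('pics/side0.png')[125:235,280:435]
k=lambda i,f:cv2.resize(i,None,fx=f,fy=f,interpolation=cv2.INTER_CUBIC)
W=np.zeros((600,800,3),np.uint8)
A=k(a,6);B=k(b,6);C=k(c,5) 
W[:240,:360]=A; W[:450,370:760]=B
cv2.imwrite('pics/c2.png',W[:460]);cv2.imwrite('pics/c3.png',C)
```

```text
(no output)
```

View pics/c1.png

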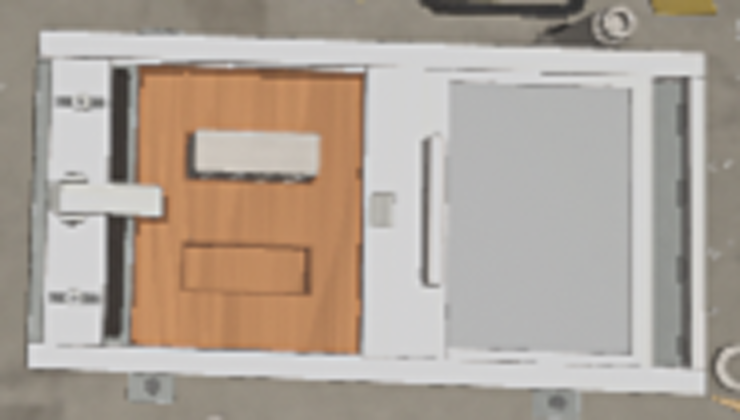

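View pics/c2.png

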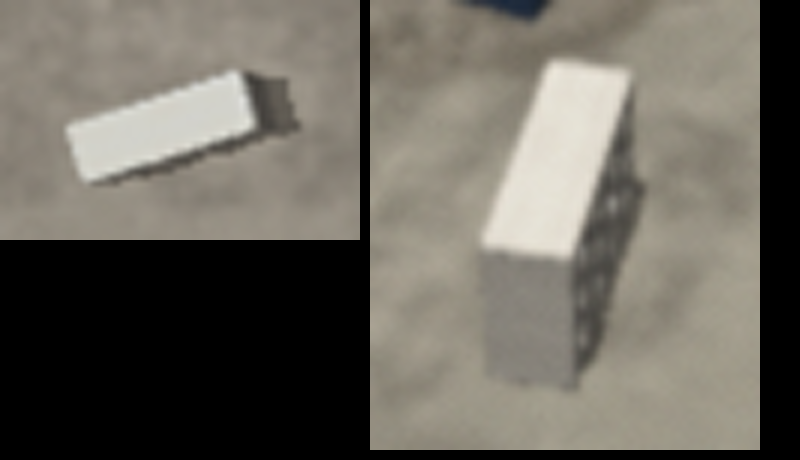

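View pics/c3.png

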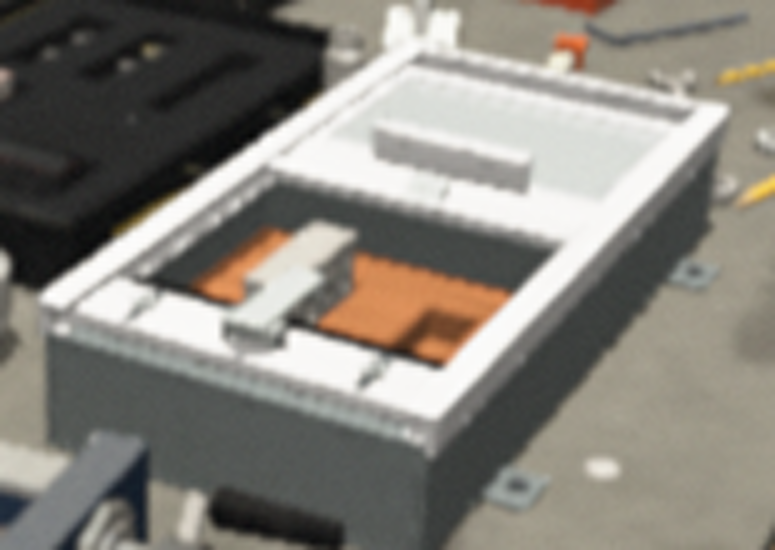

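The crops give the block's top corners in both views, the case's outer corners at c1 (40,33), (705,55), (705,393) and (28,368), and the nest rim at c1 (182,243), (310,247), (308,294) and (180,290). I'll triangulate these.

Run:
```python
from h import *
q=lambda X,x0,k:x0+(X+.5)/k-.5
t=lambda X,Y:('top0',q(X,210,6),q(Y,205,6)); s=lambda X,Y:('side0',q(X,260,6),q(Y,265,6))
P=[]
for a,b in zip([(66,127),(90,184),(257,127),(240,70)],[(112,248),(202,258),(262,72),(178,62)]):
    p,e=tri(t(*a),s(*b));P.append(p);print(p.round(4),np.round(e,4))
P=np.array(P);print('c',P.mean(0).round(4),'yaw',np.degrees(np.arctan2(*(P[0]+P[1]-P[2]-P[3])[1::-1])), np.linalg.norm(P[0]-P[3]),np.linalg.norm(P[0]-P[1]))
print('bottom side', [atz(*s(*b),0).round(4) for b in [(118,382),(205,388)]])
T=lambda X,Y:('top0',q(X,335,4),q(Y,145,4)); S=lambda X,Y:('side0',q(X,280,5),q(Y,125,5))
print('case corners',[atz(*T(*a),.081).round(4) for a in[(40,33),(705,55),(705,393),(28,368)]])
print('nest',[atz(*T(*a),.032).round(4) for a in[(182,243),(310,247),(308,294),(180,290)]])
print('nest side',[atz(*S(*a),.032).round(4) for a in[(425,305),(510,330),(445,360)]])
print('twin',[atz(*T(*a),.063).round(4) for a in[(193,130),(320,133),(318,178),(192,175)]])
print('pulltop',[atz(*T(*a),.098).round(4) for a in[(424,136),(424,286),(432,136),(441,286)]])
print('seal face',[atz(*T(*a),.076).round(4) for a in[(130,68),(121,340),(112,68),(106,338)]])
print('cover edge',[atz(*T(*a),.076).round(4) for a in[(367,68),(362,352)]],'nose',atz(*T(163,200),.092))
for a,b in(((40,33),(45,300)),((28,368),(438,425)),((705,393),(728,105))): print('corner tri',tri(T(*a),S(*b)))
```

```text
[0.5    0.1244 0.0502] [0.0001 0.0001]
[0.4769 0.1146 0.0488] [0.0009 0.0009]
[0.5    0.0442 0.0503] [0.0003 0.0003]
[0.5239 0.0519 0.0499] [0.0005 0.0005]
c [0.5002 0.0838 0.0498] yaw 108.2181423591511 0.07636953311647081 0.025082824679275008
bottom side [array([0.5001, 0.1251, 0.    ]), array([0.4777, 0.1154, 0.    ])]
case corners [array([ 0.6767, -0.1869,  0.081 ]), array([ 0.6602, -0.5891,  0.081 ]), array([ 0.4569, -0.58  ,  0.081 ]), array([ 0.4725, -0.1783,  0.081 ])]
nest [array([ 0.5507, -0.2775,  0.032 ]), array([ 0.5479, -0.3583,  0.032 ]), array([ 0.5181, -0.3564,  0.032 ]), array([ 0.5209, -0.2758,  0.032 ])]
nest side [array([ 0.5494, -0.356 ,  0.032 ]), array([ 0.5011, -0.3523,  0.032 ]), array([ 0.5184, -0.3073,  0.032 ])]
twin [array([ 0.6187, -0.2817,  0.063 ]), array([ 0.6164, -0.3599,  0.063 ]), array([ 0.5884, -0.358 ,  0.063 ]), array([ 0.5907, -0.2806,  0.063 ])]
pulltop [array([ 0.6094, -0.4141,  0.098 ]), array([ 0.5203, -0.4115,  0.098 ]), array([ 0.6094, -0.4188,  0.098 ]), array([ 0.5203, -0.4215,  0.098 ])]
seal face [array([ 0.6555, -0.2421,  0.076 ]), array([ 0.4892, -0.2346,  0.076 ]), array([ 0.6556, -0.2311,  0.076 ]), array([ 0.4904, -0.2256,  0.076 ])]
cover edge [array([ 0.6545, -0.3867,  0.076 ]), array([ 0.4816, -0.3793,  0.076 ])] nose [ 0.57253113 -0.25947033  0.092     ]
corner tri (array([ 0.67584458, -0.18747366,  0.08038883]), [np.float64(0.0011307819895644724), np.float64(0.0011307819895642946)])
corner tri (array([ 0.47245662, -0.17834138,  0.07727185]), [np.float64(2.6896042971053996e-06), np.float64(2.6896042972442117e-06)])
corner tri (array([ 0.45728427, -0.57918864,  0.08247687]), [np.float64(0.0003743159737772496), np.float64(0.00037431597377723876)])
```

```bash
cat >> h.py <<'E'
def rel(p,yawdeg):
    from scipy.spatial.transform import Rotation as R
    s=r.read_state();M=R.from_quat(s['eef_rot']).as_matrix()
    yaw=np.arctan2(M[1,0],M[0,0]);d=(yaw-np.radians(yawdeg)+np.pi)%(2*np.pi)-np.pi
    print('t',round(float(s['time']),2),'pos',np.round(s['ee_pos'],4),'yaw',np.degrees(yaw).round(2),'tilt',M[2].round(4),'F',np.round(s['ft_force'],1),'w',round(float(s['width']),4),'shift',(M.T@(np.array(p)-s['ee_pos'])).round(4),'turn',round(float(d),4))
E
python3 -c "
from h import *
rel([.5,.084,.15],108.2)"
echo '[[0.034, -0.036, 0, -0.13, 0.07], [0.068, -0.072, 0, -0.26, 0.07], [0.102, -0.108, 0, -0.39, 0.07], [0.136, -0.144, 0, -0.52, 0.07], [0.17, -0.18, 0, -0.65, 0.07], [0.204, -0.216, 0, -0.78, 0.07], [0.238, -0.252, 0, -0.91, 0.07], [0.272, -0.288, 0, -1.04, 0.07], [0.306, -0.324, 0, -1.17, 0.07], [0.34, -0.36, 0, -1.3, 0.07], [0.374, -0.396, 0, -1.4, 0.07], [0.408, -0.432, 0, -1.5466, 0.07]]' > next.json && python3 jog.py next.json
```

```text
refused: ROWS must be an object with the rows under "deltas". Nothing was moved.
```

The call was refused and nothing moved: it wants an object with the rows under "deltas". Same move again in that form.

```bash
echo '{"deltas": [[0.034, -0.036, 0, -0.13, 0.07], [0.068, -0.072, 0, -0.26, 0.07], [0.102, -0.108, 0, -0.39, 0.07], [0.136, -0.144, 0, -0.52, 0.07], [0.17, -0.18, 0, -0.65, 0.07], [0.204, -0.216, 0, -0.78, 0.07], [0.238, -0.252, 0, -0.91, 0.07], [0.272, -0.288, 0, -1.04, 0.07], [0.306, -0.324, 0, -1.17, 0.07], [0.34, -0.36, 0, -1.3, 0.07], [0.374, -0.396, 0, -1.4, 0.07], [0.408, -0.432, 0, -1.5466, 0.07]]}' > next.json && python3 jog.py next.json; python3 -c "
from h import *
rel([.5,.084,.15],108.2)"
```

```text
time: 1.35
ee_pos: [0.4494, -0.0432, 0.2151]
eef_rot: [0.585, 0.811, -0.0, 0.0]
ft_force: [0.9, -0.7, 0.3]
width: 0.0698
grip_force: 0.0
t 1.35 pos [ 0.4494 -0.0432  0.2151] yaw 108.44 tilt [-8.e-04  4.e-04 -1.e+00] F [ 0.9 -0.7  0.3] w 0.0698 shift [0.1047 0.0882 0.0651] turn 0.0041
```

```bash
echo '{"deltas": [[0.035, 0.03, 0.02, 0, 0.07], [0.07, 0.06, 0.04, 0, 0.07], [0.105, 0.088, 0.055, 0, 0.07], [0.105, 0.088, 0.055, 0, 0.07], [0.105, 0.088, 0.055, 0, 0.07]]}' > next.json && python3 jog.py next.json; python3 -c "
from h import *
snap('wrist','w1');rel([.5,.084,.049],108.2)"
```

```text
time: 1.85
ee_pos: [0.4995, 0.0831, 0.1593]
eef_rot: [0.585, 0.811, -0.0, -0.001]
ft_force: [-0.5, -0.6, 0.1]
width: 0.0702
grip_force: 0.0
t 1.9 pos [0.4997 0.0817 0.1597] yaw 108.2 tilt [ 0.e+00 -8.e-04 -1.e+00] F [-0.2 -0.3  0.2] w 0.0701 shift [0.0021 0.0011 0.1107] turn 0.0001
```

View pics/w1.png

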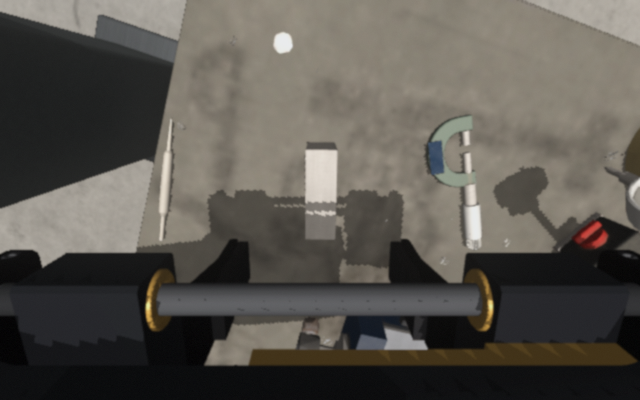

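The wrist view shows the block's top at (306–336, 151–240), square to the fingers. I'll check that against the calibration and then go down.

```bash
python3 -c "
from h import *
P=np.array([atz('w1',*a,.051) for a in[(306,151),(336,151),(337,240),(306,240)]]);print(P.round(4),P.mean(0).round(4))"
echo '{"deltas": [[0.002, 0.001, 0.03, 0, 0.07], [0.002, 0.001, 0.07, 0, 0.07], [0.002, 0.001, 0.1, 0, 0.07], [0.002, 0.001, 0.11, 0, 0.06], [0.002, 0.001, 0.11, 0, 0.04], [0.002, 0.001, 0.11, 0, 0.03], [0.002, 0.001, 0.11, 0, 0.01], [0.002, 0.001, 0.11, 0, 0.01], [0.002, 0.001, 0.11, 0, 0.01], [0.002, 0.001, 0.11, 0, 0.01], [0.002, 0.001, 0.11, 0, 0.01]]}' > next.json && python3 jog.py next.json 25;  python3 -c "
from h import *
rel([.534,-.317,.14],87.73)"
```

```text
[[0.4772 0.1158 0.051 ]
 [0.4995 0.1232 0.051 ]
 [0.5249 0.0527 0.051 ]
 [0.5001 0.0445 0.051 ]] [0.5004 0.084  0.051 ]
time: 3.0
ee_pos: [0.5003, 0.0843, 0.0501]
eef_rot: [0.586, 0.81, 0.0, 0.0]
ft_force: [0.0, 1.2, 0.4]
width: 0.015
grip_force: 0.0
t 3.0 pos [0.5003 0.0843 0.0501] yaw 108.2 tilt [-1.e-04  2.e-04 -1.e+00] F [0.  1.2 0.4] w 0.015 shift [-0.3918 -0.0933 -0.0899] turn 0.3572
```

```bash
python3 -c "
from h import *
snap('side','s2');snap('wrist','w2');crop('s2',220,220,160,130,4,'a')
a=cv2.imread('pics/a.png');b=cv2.imread('pics/w2.png')
b=cv2.resize(b[80:],(0,0),fx=.8,fy=.8);W=np.zeros((600,800,3),np.uint8)
cv2.imwrite('pics/v2.png',np.vstack([cv2.resize(a,(512,340)),b])[:600]);rel([.5,.084,.05],108.2)"
```

```text
t 3.1 pos [0.5003 0.0843 0.05  ] yaw 108.2 tilt [-1.e-04  0.e+00 -1.e+00] F [ 0.5 -0.6 -0.2] w 0.0121 shift [-0.0002 -0.0003 -0.    ] turn -0.0
```

View pics/v2.png

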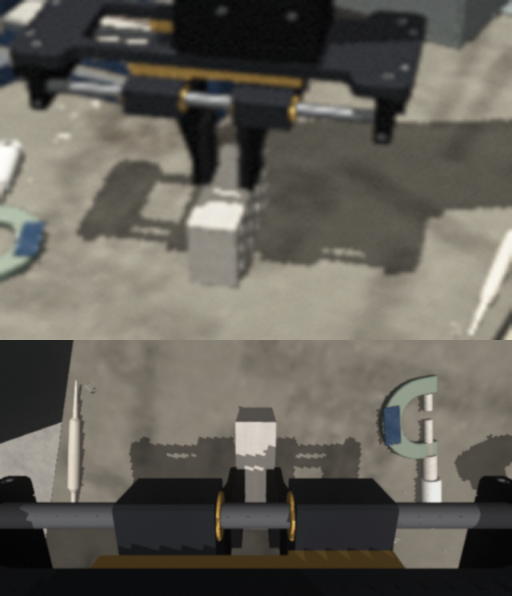

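```bash
python3 -c "
from h import *
k=512/640.*4;ky=340/520.*4
a=np.radians(18.2);w=np.array([np.cos(a),np.sin(a),0])
c=np.array([.5003,.0843,0])
for z in(.028,.05,.07):
  for s in(-.013,.013,-.006,.006):
    u,v=proj('s2',c+s*w+[0,0,z]);u2,v2=proj('w2',c+s*w+[0,0,z]);print(z,s,'side px',round((u-220)*k),round((v-220)*ky),'wrist',round(u2*.8),round((v2-80)*.8+340))
s=r.read_state();print(s['width'],s['grip_force'])"
echo '{"deltas": [[0, 0, 0, 0, 0.01], [0, 0, 0, 0, 0.01], [0, 0, 0, 0, 0.01]]}' > next.json && python3 jog.py next.json 25
```

```text
0.028 -0.013 side px 253 213 wrist 238 466
0.028 0.013 side px 205 207 wrist 274 466
0.028 -0.006 side px 240 211 wrist 248 466
0.028 0.006 side px 218 209 wrist 264 466
0.05 -0.013 side px 252 187 wrist 236 479
0.05 0.013 side px 204 182 wrist 276 479
0.05 -0.006 side px 239 186 wrist 247 479
0.05 0.006 side px 217 184 wrist 265 479
0.07 -0.013 side px 252 164 wrist 234 494
0.07 0.013 side px 203 159 wrist 279 494
0.07 -0.006 side px 238 162 wrist 246 494
0.07 0.006 side px 216 160 wrist 267 494
0.012097042721567525 0.0
time: 3.4
ee_pos: [0.5002, 0.0843, 0.0499]
eef_rot: [0.586, 0.81, -0.0, -0.0]
ft_force: [0.0, 0.4, 0.4]
width: 0.0103
grip_force: 0.0
```

The jaws closed to 10 mm with no grip force. The side view puts the fingertips at about z = 50 mm, level with the block's top, so they closed above it. That doesn't match the stated 22 mm from TCP to fingertips. I'll open, go down in steps while watching the force, and close again.

```bash
echo '{"deltas": [[0, 0, 0, 0, 0.06], [0, 0, 0, 0, 0.06], [0, 0, 0, 0, 0.06], [0, 0, 0, 0, 0.06], [0, 0, 0, 0, 0.06], [0, 0, 0, 0, 0.06], [0, 0, 0.01, 0, 0.06], [0, 0, 0.02, 0, 0.06], [0, 0, 0.02, 0, 0.06]]}' > next.json && python3 jog.py next.json 25; echo '{"deltas": [[0, 0, 0, 0, 0.02], [0, 0, 0, 0, 0.02], [0, 0, 0, 0, 0.02], [0, 0, 0, 0, 0.02], [0, 0, 0, 0, 0.02], [0, 0, 0, 0, 0.02], [0, 0, 0, 0, 0.02]]}' > next.json && python3 jog.py next.json 25; python3 -c "
from h import *
snap('side','s3');rel([.5,.084,.03],108.2);crop('s3',220,220,160,120,4,'v3')"
```

```text
time: 4.3
ee_pos: [0.499, 0.0841, 0.0281]
eef_rot: [0.586, 0.81, -0.001, -0.001]
ft_force: [-0.2, 0.3, 1.0]
width: 0.0592
grip_force: 0.0
time: 5.0
ee_pos: [0.5004, 0.0843, 0.0301]
eef_rot: [0.586, 0.81, 0.0, 0.0]
ft_force: [0.2, -0.4, 1.7]
width: 0.0252
grip_force: 25.0
t 5.05 pos [0.5003 0.0843 0.0301] yaw 108.19 tilt [-2.e-04  2.e-04 -1.e+00] F [-0.3 -0.6  1.6] w 0.0251 shift [-0.0002 -0.0004  0.0001] turn -0.0002
```

View pics/v3.png

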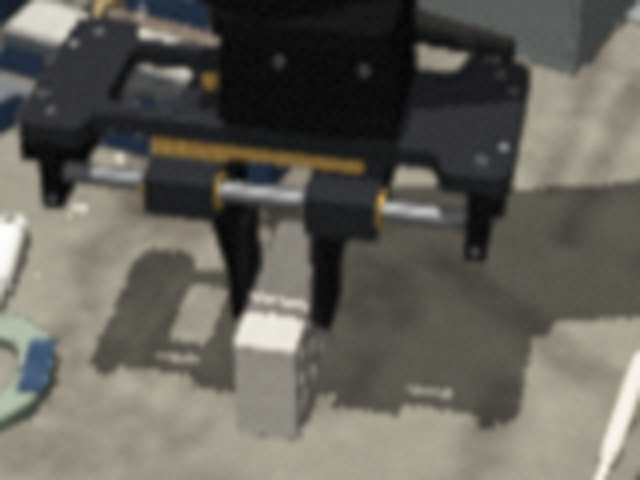

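The block is now gripped at 25 N with a width of 25 mm. The near fingertip is at (322,328) in this crop. I need its true height to know how far the fingers will clear the insert.

```bash
python3 -c "
from h import *
u,v=220+322/4,220+328/4
print(u,v)
a=np.radians(18.2);w=np.array([np.cos(a),np.sin(a),0]);l=np.array([-w[1],w[0],0])
c=np.array([.5003,.0843,0])
for z in(0,.008,.016,.024,.03): print(z,[np.round(proj('s3',c+s*w+t*l+[0,0,z])) for s,t in((-.0126,0.0095),(-.018,0.0),(-.022,0.0))])
"
echo '{"deltas": [[0, 0, -0.04, 0, 0.02], [0, 0, -0.08, 0, 0.02], [0, 0, -0.11, 0, 0.02], [0, 0, -0.11, 0, 0.02], [0, 0, -0.11, 0, 0.02]]}' > next.json && python3 jog.py next.json 35; python3 -c "
from h import *
c=snap('side','s4');crop('s4',220,150,160,130,4,'v4');rel([.534,-.317,.14],87.73)"
```

```text
300.5 302.0
0 [array([298., 317.]), array([302., 314.]), array([304., 314.])]
0.008 [array([298., 314.]), array([302., 310.]), array([304., 310.])]
0.016 [array([298., 310.]), array([302., 307.]), array([304., 307.])]
0.024 [array([298., 307.]), array([302., 303.]), array([304., 304.])]
0.03 [array([298., 304.]), array([302., 301.]), array([304., 301.])]
time: 5.55
ee_pos: [0.4997, 0.0839, 0.139]
eef_rot: [0.587, 0.81, -0.0, -0.0]
ft_force: [-0.8, 0.3, -6.6]
width: 0.0255
grip_force: 35.0
t 5.6 pos [0.4991 0.0838 0.1382] yaw 108.19 tilt [ 1.0e-04 -2.6e-03 -1.0e+00] F [-0.4  0.1 -6.3] w 0.0249 shift [-0.3917 -0.092  -0.0017] turn 0.357
```

View pics/v4.png

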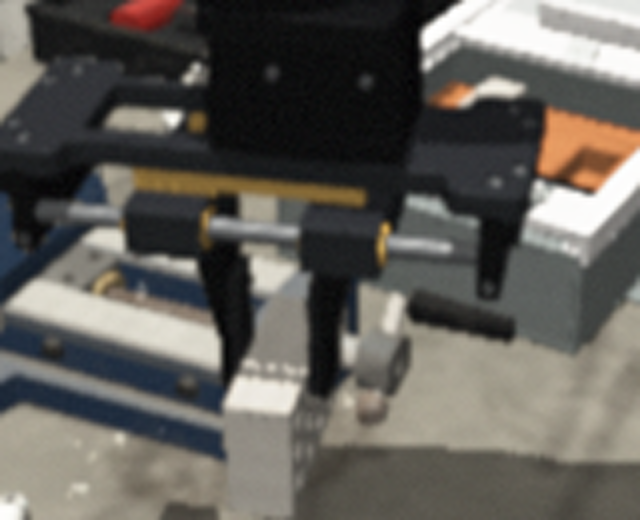

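The lift held: the block is between the fingers and weighs about 6.5 N, and the fingertips sit about level with the TCP. I'll carry it high over the nest.

```bash
echo '{"deltas": [[0, 0, -0.04, 0, 0.02], [-0.03, -0.007, -0.05, 0, 0.02], [-0.07, -0.016, -0.05, 0.04, 0.02], [-0.11, -0.026, -0.05, 0.08, 0.02], [-0.15, -0.035, -0.05, 0.14, 0.02], [-0.19, -0.044, -0.05, 0.2, 0.02], [-0.23, -0.054, -0.05, 0.26, 0.02], [-0.27, -0.063, -0.05, 0.32, 0.02], [-0.31, -0.073, -0.05, 0.357, 0.02], [-0.35, -0.082, -0.05, 0.357, 0.02], [-0.38, -0.09, -0.05, 0.357, 0.02], [-0.3917, -0.0925, -0.05, 0.357, 0.02]]}' > next.json && python3 jog.py next.json 35; echo '{"deltas": [[0, 0, 0.03, 0, 0.02], [0, 0, 0.06, 0, 0.02], [0, 0, 0.08, 0, 0.02], [0, 0, 0.08, 0, 0.02], [0, 0, 0.08, 0, 0.02]]}' > next.json && python3 jog.py next.json
python3 -c "
from h import *
snap('wrist','w5');snap('side','s5');snap('top','t5');rel([.534,-.317,.06],87.73)
k=lambda f,x,y,w,h,s:cv2.resize(cv2.imread('pics/'+f+'.png')[y:y+h,x:x+w],None,fx=s,fy=s,interpolation=cv2.INTER_CUBIC)
W=np.zeros((600,800,3),np.uint8)
W[:360,:400]=k('w5',220,100,200,180,2); W[:360,400:800]=k('s5',320,150,100,90,4)
W[360:600,:320]=k('t5',360,170,80,60,4)
cv2.imwrite('pics/v5.png',W)"
```

```text
time: 6.8
ee_pos: [0.5324, -0.3206, 0.1863]
eef_rot: [0.723, 0.691, -0.001, -0.002]
ft_force: [-0.8, -0.4, -6.0]
width: 0.0251
grip_force: 35.0
time: 7.3
ee_pos: [0.5343, -0.3159, 0.1091]
eef_rot: [0.721, 0.693, -0.0, -0.001]
ft_force: [1.2, -1.0, -5.2]
width: 0.025
grip_force: 35.0
t 7.45 pos [ 0.5355 -0.3168  0.1112] yaw 87.75 tilt [-9.0e-04  1.6e-03 -1.0e+00] F [-0.4 -0.5 -6.6] w 0.0255 shift [-0.0002 -0.0015  0.0512] turn 0.0004
```

View pics/v5.png

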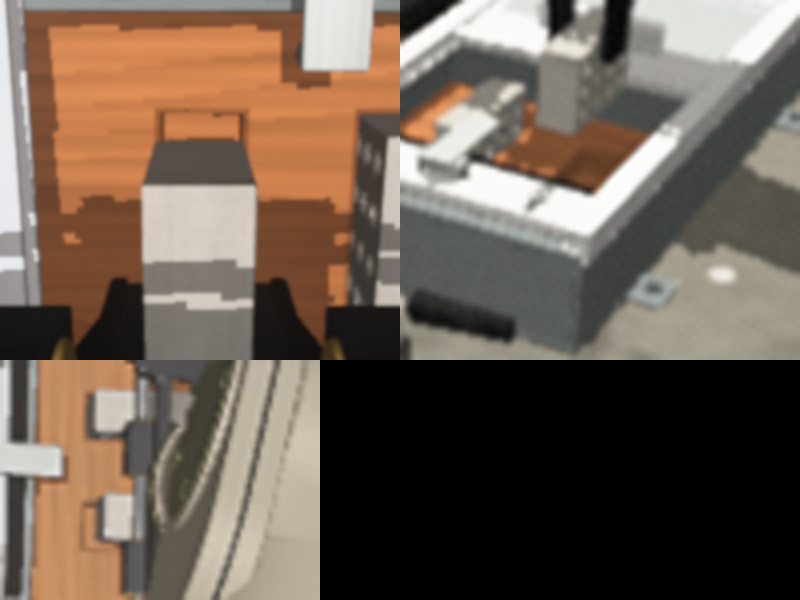

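The wrist crop shows the nest's far rim at (157–248, 110). The block's end face runs from its bottom edge at (153–248, 141) to its top edge at (142–257, 185). Comparing these within one image gives the offset to correct.

```bash
python3 -c "
from h import *
W=lambda X,Y:('w5',220+(X+.5)/2-.5,100+(Y+.5)/2-.5)
f=lambda a,z:atz(*W(*a),z).round(4)
n=[f(a,.032) for a in((157,110),(248,110))];b=[f(a,.081) for a in((153,141),(248,141))];t=[f(a,.132) for a in((142,185),(257,185))]
print('nest rim',n,np.mean(n,0));print('bot',b,np.mean(b,0));print('top',t,np.mean(t,0))
yh=np.array([.0397,.9992,0])
print('nest c',np.mean(n,0)-.040*yh,'block c',np.mean(b,0)-.038*yh,np.mean(t,0)-.038*yh)
rel([.534,-.317,.06],87.73)"
```

```text
nest rim [array([ 0.5207, -0.2756,  0.032 ]), array([ 0.5524, -0.2768,  0.032 ])] [ 0.53655 -0.2762   0.032  ]
bot [array([ 0.5223, -0.277 ,  0.081 ]), array([ 0.5491, -0.278 ,  0.081 ])] [ 0.5357 -0.2775  0.081 ]
top [array([ 0.5231, -0.2765,  0.132 ]), array([ 0.5477, -0.2775,  0.132 ])] [ 0.5354 -0.277   0.132 ]
nest c [ 0.534962 -0.316168  0.032   ] block c [ 0.5341914 -0.3154696  0.081    ] [ 0.5338914 -0.3149696  0.132    ]
t 7.45 pos [ 0.5355 -0.3168  0.1112] yaw 87.75 tilt [-9.0e-04  1.6e-03 -1.0e+00] F [-0.4 -0.5 -6.6] w 0.0255 shift [-0.0002 -0.0015  0.0512] turn 0.0004
```

```bash
echo '{"deltas": [[-0.002, 0.0007, 0.01, 0, 0.02], [-0.002, 0.0007, 0.025, 0, 0.02], [-0.002, 0.0007, 0.04, 0, 0.02], [-0.002, 0.0007, 0.045, 0, 0.02], [-0.002, 0.0007, 0.045, 0, 0.02], [-0.002, 0.0007, 0.045, 0, 0.02]]}' > next.json && python3 jog.py next.json
echo '{"deltas": [[0, 0, 0.003, 0, 0.02], [0, 0, 0.006, 0, 0.02], [0, 0, 0.008, 0, 0.02], [0, 0, 0.008, 0, 0.02]]}' > next.json && python3 jog.py next.json; python3 -c "
from h import *
rel([.5362,-.3188,.042],87.73)"
```

```text
time: 8.05
ee_pos: [0.5355, -0.3187, 0.0651]
eef_rot: [0.721, 0.693, 0.0, 0.0]
ft_force: [0.6, -0.4, -5.2]
width: 0.0252
grip_force: 35.0
time: 8.45
ee_pos: [0.5351, -0.3186, 0.0567]
eef_rot: [0.721, 0.693, -0.0, -0.0]
ft_force: [0.1, 0.8, -6.1]
width: 0.0249
grip_force: 35.0
t 8.45 pos [ 0.5351 -0.3186  0.0567] yaw 87.74 tilt [ 1.e-04 -4.e-04 -1.e+00] F [ 0.1  0.8 -6.1] w 0.0249 shift [-0.0001  0.0011  0.0147] turn 0.0002
```

The block is 5 mm into the nest with no contact force, so I'll keep going down slowly.

```bash
echo '{"deltas": [[0, 0, 0.003, 0, 0.02], [0, 0, 0.006, 0, 0.02], [0, 0, 0.009, 0, 0.02], [0, 0, 0.012, 0, 0.02], [0, 0, 0.014, 0, 0.02], [0, 0, 0.015, 0, 0.02], [0, 0, 0.015, 0, 0.02]]}' > next.json && python3 jog.py next.json
```

```text
time: 9.15
ee_pos: [0.5354, -0.3187, 0.0422]
eef_rot: [0.721, 0.693, -0.0, 0.0]
ft_force: [-0.7, 1.4, -2.8]
width: 0.0252
grip_force: 35.0
```

```bash
echo '{"deltas": [[0, 0, 0.0005, 0, 0.02], [0, 0, 0.001, 0, 0.02], [0, 0, 0.001, 0, 0.02]]}' > next.json && python3 jog.py next.json; echo '{"deltas": [[0, 0, 0, 0, 0.03], [0, 0, 0, 0, 0.036], [0, 0, 0, 0, 0.036], [0, 0, 0, 0, 0.036], [0, 0, -0.03, 0, 0.036], [0, 0, -0.07, 0, 0.036], [0, 0, -0.11, 0, 0.036], [0, 0, -0.13, 0, 0.036], [0, 0, -0.13, 0, 0.036]]}' > next.json && python3 jog.py next.json 20; python3 -c "
from h import *
snap('wrist','w6');snap('side','s6')
# colour profile: look for block top bright edges
rel([.56,-.46,.2],87.73)"
```

```text
time: 9.45
ee_pos: [0.5354, -0.3187, 0.0421]
eef_rot: [0.721, 0.693, -0.0, 0.0]
ft_force: [-5.8, 2.5, 6.7]
width: 0.0252
grip_force: 35.0
time: 10.35
ee_pos: [0.5371, -0.3194, 0.1748]
eef_rot: [0.721, 0.693, 0.001, 0.003]
ft_force: [-0.6, -0.8, -0.6]
width: 0.0359
grip_force: 0.0
t 10.45 pos [ 0.5354 -0.3188  0.1709] yaw 87.74 tilt [-4.e-04  4.e-04 -1.e+00] F [-0.9  0.3 -0.2] w 0.0361 shift [-0.1402  0.0302 -0.0291] turn 0.0002
```

The block reached the floor: TCP z was 30.1 mm with it on the worktop and 42.1 mm in the nest, and pressing down met firm resistance. So it is fully down and released. Next I'll go behind the pull with the fingers closed.

```bash
echo '{"deltas": [[-0.04, 0.011, 0, 0, 0], [-0.08, 0.022, 0, 0, 0], [-0.115, 0.032, 0, 0, 0], [-0.127, 0.034, 0, 0, 0], [-0.127, 0.034, 0.02, 0, 0], [-0.127, 0.034, 0.04, 0, 0], [-0.127, 0.034, 0.055, 0, 0], [-0.127, 0.034, 0.065, 0, 0], [-0.127, 0.034, 0.075, 0, 0], [-0.127, 0.034, 0.083, 0, 0], [-0.127, 0.034, 0.083, 0, 0]]}' > next.json && python3 jog.py next.json; python3 -c "
from h import *
rel([.566,-.4255,.088],87.73)"
```

```text
time: 11.55
ee_pos: [0.5639, -0.4466, 0.0869]
eef_rot: [0.721, 0.693, -0.0, -0.001]
ft_force: [0.3, -0.6, -0.7]
width: 0.0009
grip_force: 0.0
t 11.55 pos [ 0.5639 -0.4466  0.0869] yaw 87.75 tilt [ 7.0e-04 -1.2e-03 -1.0e+00] F [ 0.3 -0.6 -0.7] w 0.0009 shift [ 0.0212  0.0013 -0.0011] turn 0.0003
```

```bash
echo '{"deltas": [[0.004, 0.001, 0, 0, 0], [0.008, 0.001, 0, 0, 0], [0.012, 0.001, 0, 0, 0], [0.016, 0.001, 0, 0, 0], [0.022, 0.001, 0, 0, 0], [0.028, 0.001, 0, 0, 0]]}' > next.json && python3 jog.py next.json; echo '{"deltas": [[0.012, 0, 0, 0, 0], [0.024, 0, 0, 0, 0], [0.036, 0, 0, 0, 0], [0.048, 0, 0, 0, 0], [0.06, 0, 0, 0, 0], [0.07, 0, 0, 0, 0], [0.075, 0, 0, 0, 0]]}' > next.json && python3 jog.py next.json;python3 -c "
from h import *
snap('top','t7');snap('wrist','w7');snap('side','s7');rel([.566,-.4255,.088],87.73)"
```

```text
time: 12.15
ee_pos: [0.5667, -0.419, 0.0886]
eef_rot: [0.721, 0.693, 0.0, 0.001]
ft_force: [0.9, -2.5, 0.6]
width: 0.0006
grip_force: 1.5
time: 12.85
ee_pos: [0.5694, -0.3424, 0.0879]
eef_rot: [0.72, 0.693, 0.0, -0.0]
ft_force: [1.8, -2.9, 2.0]
width: 0.0006
grip_force: 1.4
t 13.0 pos [ 0.569  -0.343   0.0875] yaw 87.79 tilt [ 0.0012 -0.0012 -1.    ] F [-0.3 -1.   0.4] w 0.0005 shift [-0.0825  0.0001 -0.0006] turn 0.0011
```

The drag is about 2.7 N, as expected. By geometry the seal is roughly 50 mm ahead and the catch 25–30 mm.

```bash
echo '{"deltas": [[0.008, 0, 0, 0, 0], [0.016, 0, 0, 0, 0], [0.022, 0, 0, 0, 0], [0.025, 0, 0, 0, 0], [0.028, 0, 0, 0, 0]]}' > next.json && python3 jog.py next.json; echo '{"deltas": [[0.003, 0, 0, 0, 0], [0.006, 0, 0, 0, 0]]}' > next.json && python3 jog.py next.json;  echo '{"deltas": [[0.003, 0, 0, 0, 0], [0.006, 0, 0, 0, 0]]}' > next.json && python3 jog.py next.json; echo '{"deltas": [[0.002, 0, 0, 0, 0], [0.004, 0, 0, 0, 0]]}' > next.json && python3 jog.py next.json
```

```text
time: 13.5
ee_pos: [0.5703, -0.3158, 0.0878]
eef_rot: [0.721, 0.693, -0.0, -0.0]
ft_force: [-0.5, -3.2, -2.3]
width: 0.0003
grip_force: 1.4
time: 13.7
ee_pos: [0.5705, -0.31, 0.0879]
eef_rot: [0.721, 0.693, -0.0, -0.0]
ft_force: [-0.5, -1.8, -1.5]
width: 0.0005
grip_force: 1.4
time: 13.9
ee_pos: [0.5709, -0.304, 0.0879]
eef_rot: [0.721, 0.693, -0.0, 0.0]
ft_force: [-0.7, -5.1, -1.5]
width: 0.0004
grip_force: 2.9
time: 14.1
ee_pos: [0.5709, -0.3009, 0.088]
eef_rot: [0.721, 0.693, -0.0, 0.001]
ft_force: [-0.4, -6.1, -2.7]
width: 0.0005
grip_force: 2.9
```

The catch is riding up the striker (5–6 N). I'll take smaller steps now.

```bash
for i in 1 ; do echo '{"deltas": [[0.001, 0, 0, 0, 0], [0.002, 0, 0, 0, 0]]}' > next.json && python3 jog.py next.json|sed -n '1,2p;4p'; echo '{"deltas": [[0.001, 0, 0, 0, 0], [0.002, 0, 0, 0, 0]]}' > next.json && python3 jog.py next.json|sed -n '1,2p;4p'; echo '{"deltas": [[0.001, 0, 0, 0, 0], [0.002, 0, 0, 0, 0]]}' > next.json && python3 jog.py next.json|sed -n '1,2p;4p'; done
```

```text
time: 14.3
ee_pos: [0.571, -0.2989, 0.088]
ft_force: [-1.2, -5.6, -2.9]
time: 14.5
ee_pos: [0.5711, -0.297, 0.088]
ft_force: [-0.5, -5.2, -2.8]
time: 14.7
ee_pos: [0.5712, -0.2946, 0.0879]
ft_force: [-0.5, -3.4, -1.5]
```

```bash
echo '{"deltas": [[0.001, 0, 0, 0, 0], [0.002, 0, 0, 0, 0]]}' > next.json && python3 jog.py next.json|sed -n '1,2p;4p'; echo '{"deltas": [[0.001, 0, 0, 0, 0], [0.002, 0, 0, 0, 0]]}' > next.json && python3 jog.py next.json|sed -n '1,2p;4p'; echo '{"deltas": [[0.0005, 0, 0, 0, 0], [0.001, 0, 0, 0, 0]]}' > next.json && python3 jog.py next.json|sed -n '1,2p;4p'; echo '{"deltas": [[0.0005, 0, 0, 0, 0], [0.001, 0, 0, 0, 0]]}' > next.json && python3 jog.py next.json|sed -n '1,2p;4p'
```

```text
time: 14.9
ee_pos: [0.5714, -0.2918, 0.088]
ft_force: [-1.6, -3.2, -1.8]
time: 15.1
ee_pos: [0.5714, -0.2912, 0.0881]
ft_force: [-0.8, -7.1, -2.5]
time: 15.3
ee_pos: [0.5714, -0.2911, 0.0882]
ft_force: [-0.4, -9.5, -3.4]
time: 15.5
ee_pos: [0.5714, -0.2909, 0.0882]
ft_force: [0.9, -11.1, -2.7]
```

The seal is in contact where expected, and the force is climbing about 2 N per mm of command. I'll bring it up to about 14 N.

```bash
echo '{"deltas": [[0.0005, 0, 0, 0, 0], [0.001, 0, 0, 0, 0]]}' > next.json && python3 jog.py next.json|sed -n '1,2p;4p'; echo '{"deltas": [[0.0003, 0, 0, 0, 0], [0.0005, 0, 0, 0, 0], [0.0005, 0, 0, 0, 0]]}' > next.json && python3 jog.py next.json|sed -n '1,2p;4p'
```

```text
time: 15.7
ee_pos: [0.5714, -0.2906, 0.0883]
ft_force: [-0.8, -14.0, -3.8]
time: 16.0
ee_pos: [0.5714, -0.2905, 0.0883]
ft_force: [1.1, -13.7, -3.9]
```

```bash
echo '{"deltas": [[0.0003, 0, 0, 0, 0], [0.0005, 0, 0, 0, 0], [0.0005, 0, 0, 0, 0]]}' > next.json && python3 jog.py next.json|sed -n '1,2p;4p'; echo '{"deltas": [[-0.002, 0, 0, 0, 0], [-0.005, 0, 0, 0, 0], [-0.008, 0, 0, 0, 0], [-0.012, 0, 0, 0, 0], [-0.014, 0, 0, 0, 0], [-0.014, 0, -0.02, 0, 0], [-0.02, 0, -0.06, 0, 0], [-0.02, 0, -0.11, 0, 0], [-0.02, 0, -0.11, 0, 0]]}' > next.json && python3 jog.py next.json ; echo '{"deltas": [[-0.05, 0, 0, 0, 0], [-0.1, 0, 0, 0, 0], [-0.15, 0, -0.02, 0, 0], [-0.18, 0, -0.04, 0, 0], [-0.18, 0, -0.04, 0, 0]]}' > next.json && python3 jog.py next.json
python3 - <<'E'
from h import *
snap('top','t8');snap('side','s8')
a=cv2.imread('pics/t7.png');b=cv2.imread('pics/t8.png')
# numeric check: rows of grey along case centre line, looking for cover edge/pull near the predicted places
for z,y in((.098,-.277),(.076,-.239),(.092,-.26)): print(proj('t8',[.571,y,z]))
print(b[190:200,340:410].mean(2).mean(0).round().astype(int))
print(b[204:214,340:410].mean(2).mean(0).round().astype(int))
rel([.57,-.29,.2],87.7)
E
```

```text
time: 16.3
ee_pos: [0.5713, -0.2903, 0.0883]
ft_force: [1.3, -14.5, -3.8]
time: 17.2
ee_pos: [0.5741, -0.3067, 0.2057]
eef_rot: [0.721, 0.693, 0.002, 0.005]
ft_force: [-0.8, 0.7, 0.0]
width: 0.0003
grip_force: 0.0
time: 17.7
ee_pos: [0.5622, -0.4921, 0.24]
eef_rot: [0.723, 0.691, -0.001, 0.002]
ft_force: [-0.4, 0.0, 0.9]
width: 0.0004
grip_force: 0.0
(np.float64(383.0411641545221), np.float64(194.99122352655806))
(np.float64(366.2676018430764), np.float64(195.91389411336013))
(np.float64(375.605946492435), np.float64(195.26042142196192))
[142 141 125 148 163 163 146 171 180 175 193 201 201 201 201 201 201 208
 210 211 212 200 186 184 183 186 209 210 207 207 208 208 209 208 210 193
 211 219 220 202 147 202 220 218 187 209 203 188 185 186 187 187 187 186
 185 185 186 185 185 185 185 186 185 185 186 186 186 186 185 186]
[141 139 110 159 168 165 185 213 218 217 217 217 217 217 217 217 217 217
 217 220 224 158  74  65  65 111 212 222 218 217 217 217 217 217 217 217
 217 219 220 179 163 208 219 212 185 209 187 189 195 195 195 195 195 195
 195 194 195 194 194 194 194 194 194 194 194 194 194 194 193 193]
t 17.8 pos [ 0.564  -0.4862  0.2378] yaw 87.7 tilt [ 5.e-04  9.e-04 -1.e+00] F [ 0.8  0.2 -1. ] w 0.0006 shift [ 0.1963 -0.0019  0.0378] turn 0.0
```

Seal and cover edge are at the predicted pixels (365–366). To check the catch without viewing a picture, I'll see whether the lever has returned to its original place in the images.

Run:
```python
from h import *
g=lambda f:cv2.imread('pics/'+f+'.png').astype(np.float32)
for n,a,b,(x,y,w,h) in(('side','side0','s8',(322,176,24,20)),('top','top0','t8',(348,188,29,12))):
    A=g(a);B=g(b)
    print(n,'mean abs diff lever',np.abs(A-B)[y:y+h,x:x+w].mean((0,2)).round(0))
    m=cv2.matchTemplate(B[y-6:y+h+6,x-6:x+w+6],A[y:y+h,x:x+w],cv2.TM_CCOEFF_NORMED);_,v,_,l=cv2.minMaxLoc(m);print(v,l[0]-6,l[1]-6)
# expected shift of the nose if it stood 7 mm up
for f in('s8','t8'): print(f,np.array(proj(f,[.5725,-.255,.099]))-proj(f,[.5725,-.255,.092]),proj(f,[.5725,-.255,.092]))
# twin and loose block seen through the pane: scriber etc. unchanged
D=np.abs(g('top0')-g('t8')).mean(2);print('changed px outside case/arm:',[(n,round(float(D[s].max()))) for n,s in(('micrometer',np.s_[160:196,204:250]),('chuck',np.s_[108:134,356:380]),('scriber',np.s_[274:286,232:284]))])
```

```text
side mean abs diff lever [62. 60. 60. 57. 55. 52. 49. 41. 32. 22. 13. 11. 11. 11. 12. 14. 15. 17.
 25. 33. 35. 47. 62. 74.]
0.46033385396003723 -1 0
top mean abs diff lever [ 7.  7.  7.  7.  7.  7.  7.  7.  7.  7.  7.  7.  7.  7.  7.  7.  5. 12.
 42. 30. 34. 39. 30. 27. 30. 30. 30. 49. 92.]
0.682216465473175 0 0
s8 [ 0.10736579 -2.65855289] (np.float64(340.62814747095206), np.float64(178.52698859921526))
t8 [ 0.29544736 -0.27923833] (np.float64(373.5034547476818), np.float64(194.64684697918983))
changed px outside case/arm: [('micrometer', 7), ('chuck', 8), ('scriber', 7)]
```

The image check doesn't settle it near the nose, because the background there has changed. A gentle tug on the pull's front face, off to one side of the catch, will tell.

```bash
echo '{"deltas": [[0.04, -0.005, 0.02, 0, 0], [0.08, -0.01, 0.04, 0, 0], [0.12, -0.015, 0.06, 0, 0], [0.16, -0.02, 0.08, 0, 0], [0.2, -0.026, 0.088, 0, 0], [0.225, -0.03, 0.088, 0, 0], [0.2312, -0.03, 0.088, 0, 0], [0.2312, -0.03, 0.088, 0, 0], [0.2312, -0.03, 0.088, 0, 0]]}' > next.json && python3 jog.py next.json;python3 -c "
from h import *
rel([.543,-.254,.089],87.73)"
```

```text
time: 18.7
ee_pos: [0.5428, -0.2545, 0.1499]
eef_rot: [0.721, 0.693, -0.0, 0.0]
ft_force: [-0.9, -0.7, -0.8]
width: 0.0005
grip_force: 0.0
t 18.7 pos [ 0.5428 -0.2545  0.1499] yaw 87.72 tilt [-6.e-04 -0.e+00 -1.e+00] F [-0.9 -0.7 -0.8] w 0.0005 shift [0.0005 0.0002 0.0609] turn -0.0002
```

```bash
echo '{"deltas": [[0, 0, 0.02, 0, 0], [0, 0, 0.04, 0, 0], [0, 0, 0.05, 0, 0], [0, 0, 0.055, 0, 0], [0, 0, 0.06, 0, 0], [0, 0, 0.06, 0, 0]]}' > next.json && python3 jog.py next.json|sed -n '1,2p;4p'; echo '{"deltas": [[-0.002, 0, 0, 0, 0], [-0.004, 0, 0, 0, 0], [-0.004, 0, 0, 0, 0]]}' > next.json && python3 jog.py next.json|sed -n '1,2p;4p'; echo '{"deltas": [[-0.001, 0, 0, 0, 0], [-0.002, 0, 0, 0, 0], [-0.002, 0, 0, 0, 0]]}' > next.json && python3 jog.py next.json|sed -n '1,2p;4p'
```

```text
time: 19.3
ee_pos: [0.5429, -0.2539, 0.0899]
ft_force: [-1.0, 0.1, 0.3]
time: 19.6
ee_pos: [0.5429, -0.2583, 0.0904]
ft_force: [0.5, 0.3, 0.3]
time: 19.9
ee_pos: [0.5429, -0.2595, 0.0903]
ft_force: [-0.0, 2.2, 2.6]
```

Contact is at y ≈ -0.2595. I'll tug a little harder in small steps.

```bash
for i in 1; do echo '{"deltas": [[-0.0005, 0, 0, 0, 0], [-0.001, 0, 0, 0, 0]]}' > next.json && python3 jog.py next.json|sed -n '1,2p;4p'; echo '{"deltas": [[-0.0005, 0, 0, 0, 0], [-0.001, 0, 0, 0, 0]]}' > next.json && python3 jog.py next.json|sed -n '1,2p;4p'; done
```

```text
time: 20.1
ee_pos: [0.5429, -0.2601, 0.0902]
ft_force: [1.0, 4.2, 4.3]
time: 20.3
ee_pos: [0.5429, -0.2604, 0.0902]
ft_force: [-0.2, 6.9, 5.9]
```

It holds against 7 N, well above the 2–3 N drag, so the catch is engaged. I'll back off, lift clear and hand in.

```bash
echo '{"deltas": [[0.002, 0, 0, 0, 0], [0.005, 0, 0, 0, 0], [0.006, 0, 0, 0, 0], [0.006, 0, -0.03, 0, 0], [0.006, 0, -0.07, 0, 0], [0.006, 0, -0.12, 0, 0], [0.006, 0, -0.15, 0, 0], [0.006, 0, -0.15, 0, 0], [0.006, 0, -0.15, 0, 0]]}' > next.json && python3 jog.py next.json
python3 - <<'E'
from h import *
print(r.close_job())
E
```

```text
time: 21.2
ee_pos: [0.5427, -0.256, 0.2398]
eef_rot: [0.721, 0.693, -0.0, 0.0]
ft_force: [-0.2, 0.1, -0.6]
width: 0.0001
grip_force: 0.0
the job is handed in; nothing more can be done
None
```

The block is fully down in the front nest and released, the cover was pushed home at about 14.5 N and held against a 7 N tug (so the catch is engaged), and the job was handed in at about 21 s with the arm clear; no verdict was printed.

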